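Load a craft tote and turn its mate to stack on top

ROBOT

A 6-joint arm with a two-finger parallel gripper is mounted at the origin on the work surface. World frame = base frame: x ahead of the robot, y to its left, z up, the work surface at z = 0. Lengths are in m, angles in rad, forces in N, time in s.
With the tool pointing down it reaches from about 0.425 to 0.95 m from the base axis. Payload 14.7 kg.
Tool frame: the origin (TCP) lies at the centre of the arm's flange, where the gripper is bolted on; the fingertips stand 173 mm ahead of it and the grasp point (between the pads) lies r.hold_point_z ahead of it (r.hold_point_z is the distance from the TCP to the grasp point, in m); z points along the fingers, y is the line along which they close (so a half turn about z gives the same grasp; the last joint's range is limited). The gripper opens to 85 mm and grips with 20 to 120 N. Pads are 22 mm wide; open, the fingers measure 114 mm over their backs; the gripper's body (76 mm by 85 mm) begins 54 mm behind the grasp point. The pads swing forward as they close: fully open they stand 13 mm farther back than shut.
Start: joints at [-1.166, 0.48, 1.596, -0, 1.065, -0.047], TCP at [0.284, -0.585, 0.405] pointing down, gripper open.
Joint ranges: [-2.75, 2.75], [-0.82, 2.05], [0.23, 2.67], [-1.56, 4.7], [0.09, 2.69], [-2.92, 2.92]. Speed limits (rad/s): [1.89, 1.89, 2.39, 3.01, 3.01, 3.01].

INTERFACE

Orientations are given as a unit quaternion [w, x, y, z].
In Python, from plant import r gives the robot as it stands. The module is installed in compiled form; this text tells all that it offers.
- The arm moves only by the tool step_arm, never from a script. Its argument "moves" is a list of rows, each a list of 7 numbers: the shift along the tool's x, y, z in cm, then the turn, a rotation vector about the tool's x, y, z in rad, then the opening, from 0 (shut) to 1 (fully open). In form: [[tx, ty, tz, rx, ry, rz, jaw], ...]. A call has 1 to 12 rows; each row is the pose to reach, as a shift and turn from the pose commanded when the call began, along the tool's axes at that moment; what a row does not reach only later rows make up. A row lasts 1/12 s, in which the tool goes at most 41.7 mm and 7.16 degrees, less where a joint would pass 70% of its speed; a pose out of reach is approached as far as the arm can. A call with a gripper value outside its range is refused whole. The fingers move at their own pace and stop on an object; "force" is the grip in N (left out, the last holds). Time passes only in rows, so rows that repeat a pose let the fingers close. It gives the time, the measured TCP pose, the force, the opening and the grip force at its end, in the units of the state.
- r.get_state(): the state, without advancing time (a new reading comes with each control period).
- r.read_camera(name): name is "scene" or "top" or "wrist"; returns a dict with "image" (384x512x3 uint8, red, green, blue), "z_map" (384x512 float32, m along the optical axis (not along the pixel's ray), 0 where there is no reading), "vertical_fov" (degrees; the focal length in pixels is half the picture's height over the tangent of half this angle, whatever the lens; pixels are square), "cx", "cy" (the principal point, pixels), "rvec" (rotation vector, rad) and "tvec" (3), from world to camera coordinates, as OpenCV has them. Camera axes: x right, y down, z forward; pixel columns grow to the right and rows downward; lengths in m; the calibration is good to about 2 mm. The wrist camera is an equidistant fisheye: a pixel r from the principal point sees the ray r / f radians off the axis. A picture is of the moment at which its call begins.
- r.hand_in(): hands the job in; it is judged then, once.
The state is a dict: "time_s": time; "q": joint angles; "qvel": joint speeds; "joint_torque": joint torques, N m; "tool_pos": TCP position; "tcp_rot": TCP orientation; "wrist_force": force on the tool from outside, world axes, zero at the start; "wrist_torque": the same for the moment, N m; "opening": finger opening in m; "grasp_force": force on a finger pad.
Only numpy, scipy, OpenCV 4.12 (cv2) and the standard library are available. Lean on these libraries where they do the work, as an engineer would, in place of code of your own. Each camera call takes 0.05 s, during which the arm holds its last target. There are 200 camera calls.

TASK

Two identical totes stand nested one in the other. Lift the upper one out, set it down upright on the cardboard sheet and let go; put the stapler into the lower tote, standing on its base; then take the upper tote again and put it back on the lower one turned half round, so that its feet sit fully down in the shallow seats of the lower rim and it stacks above the stapler instead of nesting. Do not drop anything, and leave the other things on the table where they are.

Things in the scene. Friction and masses are not known exactly. Their poses are not given: they have to be found in the camera images.
- tote_low: Lower of two identical grey plastic stack-or-nest totes, about 0.3 kg, loose, open on top. Origin: centre of underside; x along its length to its cut-down front end, z up. 200 x 140 x 90 high. Below z 48: inside 176 x 106, outside 184 x 114, floor 4 thick, standing on the table. Ledge at z 48; above it a collar, inside 190 x 120, rim at z 90; middle 76 of its front (+x) cut down to z 58.
- tote_low_seat (a point): Floor of one shallow seat in the lower tote's left side wall (x +38, y +63, z 80 of tote_low). Both side walls (y 60 to 66) have such seats, 18 long and 10 deep, open at the top, at x +38 and -62, and also deep slots, 18 long, cut down to the ledge at z 48, at x -38 and +62.
- tote_up: Upper tote, same shape and axes as tote_low, empty, about 0.3 kg; starts nested in tote_low the same way round, feet down the deep slots, origin 48 above tote_low's. Turned 180 degrees about z its feet land in the four shallow seats: it then stacks with its origin 80 above tote_low's and centred on it, with play of 2 in x and 3 in y.
- tote_up_foot (a point): Underside of one foot of the upper tote (x -38, y +63, z 0 of tote_up). Four feet, 14 long (x) and 10 high, stick out sideways below, from y 57 to 68 on both sides, at x +62 and -38.
- tote_up_grip (a point): Top of the thickened grip in the middle of the upper tote's left side wall (x 0, y +65, z 90 of tote_up); the same on the right at y -65. Each is 10 thick (y 60 to 70), 54 long in x, and reaches from z 58 to the rim at z 90: pinch it from above, one finger inside the tote.
- tote_up_front (a point): Point on the upper tote's cut-down front end: 100 ahead of its origin along its x, 58 above the underside.
- stapler: Black desk stapler standing on its base, 130 long (x) by 36 wide (y) by 58 high, about 0.22 kg, loose. Origin: centre of its underside. The upper arm, 30 wide, lies from z 40 to 58 along its whole length: pinch it there across y at mid-length.
- sheet: Square cardboard sheet 240 by 240, 4 thick, fixed to the table; origin at the centre of its underside. Clear: room to put the upper tote down.
- cone_near: Bystander: white paper-board cone, 72 across its foot, 152 high, origin under its centre.
- cone_far: Bystander: red cone, 72 across its foot, 152 high, origin under its centre.
- tape_roll: Bystander: empty tape roll lying flat near the robot, 96 across, 45 high, origin under its centre.
- glue: Bystander: white glue bottle, 56 across, 130 high, origin under its centre.
- pot: Bystander: terracotta cup, 100 across, 80 high, origin under its centre.
- glue_gun: Bystander: glue gun lying flat, about 165 by 115, 40 high, origin under its barrel.
Mind the look-alikes: they are no part of the job. What is shaped like the stapler but green or white is not meant.

How it is judged:
On the way, in this order (a step that is already met when the one before it is completed fails the run):
1. the upper tote stands upright on the cardboard sheet, let go (horizontal distance between tote_up and sheet below 0.07 m and height (world z) of tote_up below 0.009 m and angle between tote_up's own z axis and vertical below 0.06 rad and contact force between the fingers and tote_up below 0.1 N and linear speed of tote_up below 0.02 m/s), for 0.2 s.
2. the stapler stands on its base in the lower tote, let go (z of stapler in the frame of tote_low between 0 and 0.01 m and horizontal distance between stapler and tote_low below 0.055 m and angle between stapler's own z axis and vertical below 0.15 rad and contact force between the fingers and stapler below 0.1 N and linear speed of stapler below 0.02 m/s), for 0.2 s.
At the end, for the whole second after the job is handed in: Upper tote turned half round on the lower: origin 76-83 mm above it, within 7 mm sideways, level to 0.03 rad, in line to 0.08; lower tote flat on the table (tilt < 0.03); stapler on the lower tote's floor within 55 mm of its centre, tilt < 0.15 rad; all at rest (z of tote_up in the frame of tote_low between 0.076 and 0.083 m and horizontal distance between tote_up and tote_low below 0.007 m and x of tote_up_front in the frame of tote_low below -0.08 m and angle between the x axis of tote_up and the x axis of tote_low, either way round below 0.08 rad and angle between the z axis of tote_up and the z axis of tote_low, either way round below 0.03 rad and angle between tote_low's own z axis and vertical below 0.03 rad and height (world z) of tote_low below 0.007 m and z of stapler in the frame of tote_low between 0 and 0.01 m and horizontal distance between stapler and tote_low below 0.055 m and angle between stapler's own z axis and vertical below 0.15 rad and linear speed of each of tote_up, tote_low, stapler below 0.02 m/s); the robot touches nothing.
It fails at once if the stapler was dropped (falling unheld faster than 0.7 m/s) (linear speed of stapler above 0.7 m/s and contact force between the fingers and stapler below 0.1 N).
It fails at once if the upper tote was dropped (falling unheld faster than 0.7 m/s) (linear speed of tote_up above 0.7 m/s and contact force between the fingers and tote_up below 0.1 N).
It fails at once if a bystander was moved more than 40 mm (distance of any of cone_near, cone_far, tape_roll, glue, pot, glue_gun from where it was at the start of the episode above 0.04 m).
It also fails if it takes over 72 s, if anything falls off the work surface, if the arm or the gripper's body presses on something with over 40 N, if the wrist force passes 120 N, or if a joint passes its speed limit or range.

## Working session

There is one attempt and no reset: what is moved stays moved. The work goes in short steps, Python scripts to look and compute and a tool call to move; the robot and the scene stay as the last step left them, time stands still between calls to the robot, and variables do not carry over. Pictures are saved under pics/ and viewed, at most 10 in all, crops included, and the job is handed in when it is done.

Besides the shell and the picture viewer there is one more tool, called as a command line: name --pt "numbers of a row" for each row, then --argument value for the rest. step_arm: Moves the arm, as the interface text tells. Its arguments: {"type":"object","properties":{"moves":{"type":"array","items":{"type":"array","items":{"type":"number"}}},"force":{"type":"number"}},"required":["moves"]}

```bash
mkdir -p pics
cat > h.py <<'E'
import numpy as np, cv2
from scipy.spatial.transform import Rotation as R
from plant import r
def cam(n):
    c=r.read_camera(n); h=c["image"].shape[0]
    c["f"]=h/2/np.tan(np.radians(c["vertical_fov"])/2); return c
def save(c,p,box=None,s=1):
    im=c["image"][:,:,::-1]
    if box: im=im[box[1]:box[3],box[0]:box[2]]
    cv2.imwrite(p,cv2.resize(im,None,fx=s,fy=s,interpolation=cv2.INTER_CUBIC))
def cloud(c):  # world points for every pixel (pinhole)
    z=c["z_map"]; v,u=np.mgrid[:z.shape[0],:z.shape[1]]
    P=np.dstack([(u-c["cx"])*z/c["f"],(v-c["cy"])*z/c["f"],z])
    M=R.from_rotvec(np.ravel(c["rvec"])).as_matrix()
    W=(P-np.ravel(c["tvec"]))@M; W[z==0]=np.nan; return W
E
python3 - <<'E'
from h import *
s=r.get_state(); print(s["tool_pos"],s["tcp_rot"],r.hold_point_z,s["opening"],s["time_s"])
for n in("top","scene"):
    c=cam(n); np.save(n+".npy",cloud(c)); np.save(n+"_im.npy",c["image"]); save(c,f"pics/{n}0.png",s=1.5)
    M=R.from_rotvec(np.ravel(c["rvec"])).as_matrix(); print(n,-M.T@np.ravel(c["tvec"]),M.round(2).tolist())
E
```

```text
[ 0.2837259  -0.58457419  0.4040671 ] [-6.01998496e-04  9.74591884e-01  2.23987248e-01 -1.00125483e-04] 0.1547 0.08491116920856934 0.0
top [0.23815415 0.12959377 1.37855055] [[-0.03, -1.0, -0.0], [-0.98, 0.02, -0.2], [0.2, -0.0, -0.98]]
scene [0.9646622  0.48554857 1.04042122] [[-0.62, 0.78, -0.01], [0.66, 0.52, -0.54], [-0.42, -0.34, -0.84]]
```

View pics/top0.png

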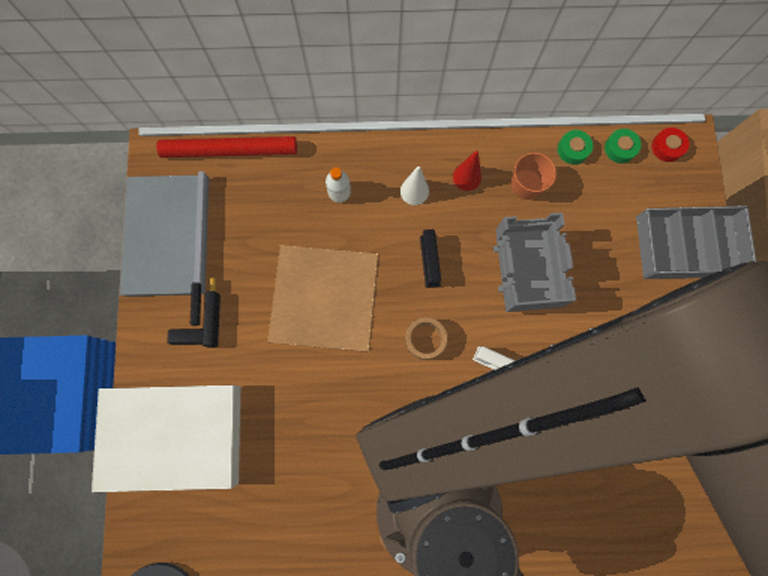

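View pics/scene0.png

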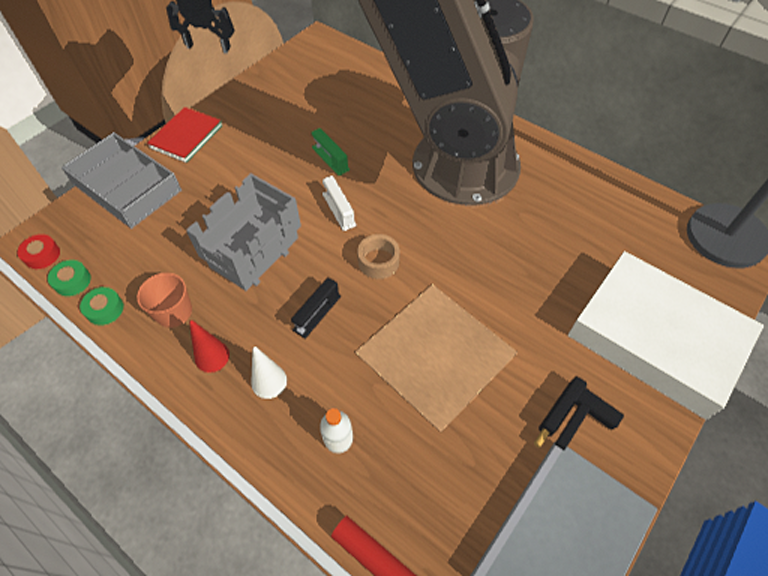

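The top view shows the black stapler at (430,258), the nested totes at (535,262), the sheet at (325,298), the tape roll at (427,338) and the cones at (415,185) and (467,170). Three things are shaped like the stapler: black in scene at (316,307), white at (339,203) and green at (328,150). Only the black one fits the description. I'll confirm that in an enlarged crop and measure it from the cloud.

```bash
cat > m.py <<'E'
from h import *
import sys
def height(W,lo,hi,x0,x1,y0,y1):
    m=(W[...,2]>lo)&(W[...,2]<hi)&(W[...,0]>x0)&(W[...,0]<x1)&(W[...,1]>y0)&(W[...,1]<y1); return W[m][:,:2]
def rect(p,n):
    p=np.float32(p); (c,s,a)=cv2.minAreaRect(p*1000)
    print(n,len(p),np.round(c,1),np.round(s,1),round(a,2))
E
python3 - <<'E'
from m import *
T=np.load("top.npy");S=np.load("scene.npy");ti=np.load("top_im.npy");si=np.load("scene_im.npy")
for n,W,(u,v) in [("toteT",T,(357,175)),("staplerT",T,(287,172)),("sheetT",T,(216,199)),("toteS",S,(163,153)),("staplerS",S,(211,205)),("sheetS",S,(290,238)),("coneN",T,(277,125)),("coneF",T,(312,116)),("tape",T,(272,226)),("white",T,(325,238))]:
    print(n,W[v,u].round(3))
for n,W in(("T",T),("S",S)):
    c=W[172,287] if n=="T" else W[205,211]
    rect(height(W,.05,.065,c[0]-.09,c[0]+.09,c[1]-.09,c[1]+.09),"stapler"+n)
    c=T[175,357]
    rect(height(W,.130,.143,c[0]-.16,c[0]+.16,c[1]-.13,c[1]+.13),"rim"+n)
    c=T[199,216]
    rect(height(W,.0025,.0065,c[0]-.16,c[0]+.16,c[1]-.16,c[1]+.16),"sheet"+n)
a=cv2.resize(ti[135:215,270:390],None,fx=6.6,fy=6.6,interpolation=cv2.INTER_CUBIC)
b=cv2.resize(si[110:230,110:240],None,fx=4.4,fy=4.4,interpolation=cv2.INTER_CUBIC)
h=min(a.shape[0],b.shape[0]); 
cv2.imwrite("pics/tc.png",a[:,:,::-1]); cv2.imwrite("pics/sc.png",b[:,:,::-1])
E
```

```text
toteT [ 0.557 -0.248  0.056]
staplerT [ 0.573 -0.002  0.059]
sheetT [0.493 0.252 0.004]
toteS [ 0.533 -0.263  0.05 ]
staplerS [0.588 0.011 0.056]
sheetS [0.506 0.259 0.004]
coneN [0.742 0.027 0.073]
coneF [ 0.775 -0.1    0.07 ]
tape [0.386 0.056 0.043]
white [ 0.339 -0.121  0.057]
staplerT 303 [580.3  -4.3] [130.2  30.1] 4.23
rimT 344 [ 548.5 -231.7] [201.4 141.4] 3.31
sheetT 2786 [493.  252.3] [319.  319.5] 89.96
staplerS 350 [577.6  -5.5] [128.   30.4] 4.86
rimS 441 [ 543.6 -233.7] [202.5 145.8] 3.18
sheetS 4565 [493.1 251.9] [319.8 319.7] 89.96
```

View pics/sc.png

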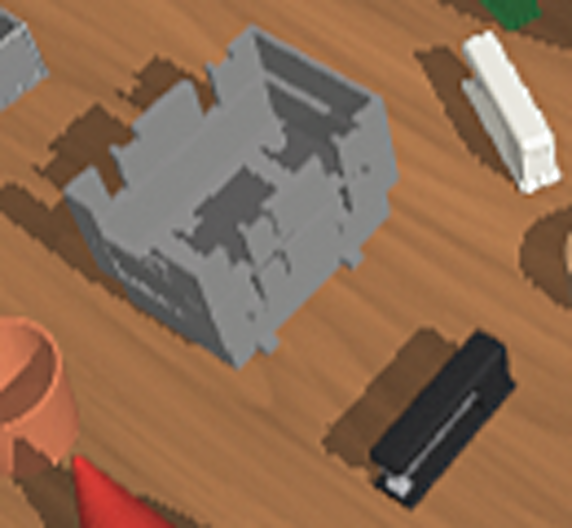

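View pics/tc.png

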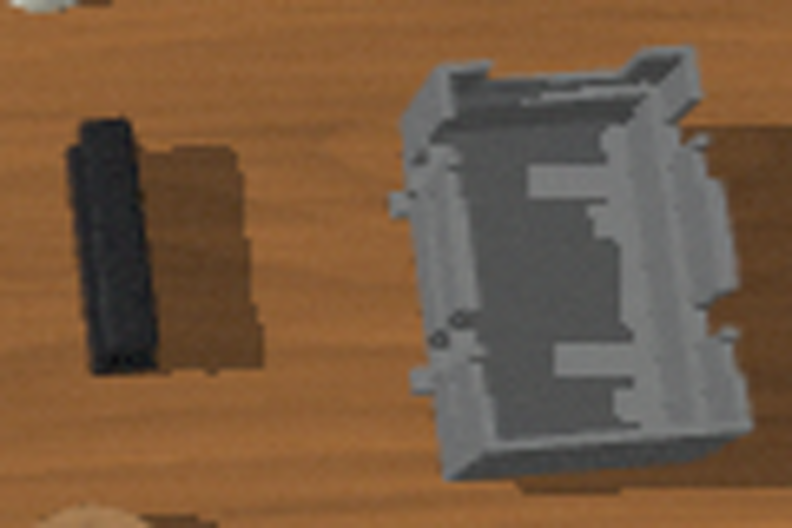

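The black stapler is confirmed: origin about (0.579, -0.005), yaw about 4.5°, size 130 x 30 as specified. The totes sit at (0.546, -0.232), yaw 3.25°, with the cut-down front toward +x (feet at +62/-38 agree). The sheet is at (0.493, 0.252). I'll write a planner helper that prints the shifts.

```bash
cat > go.py <<'E'
from h import *
# usage: go.py x y z yawdeg -> shift (cm) and turn (rad) in tool axes, tool pointing down
import sys
x,y,z,yaw=map(float,sys.argv[1:5]); s=r.get_state()
q=s["tcp_rot"]; A=R.from_quat([*q[1:],q[0]]); 
B=R.from_euler("z",yaw,degrees=True)*R.from_euler("x",180,degrees=True)
print("t=%.2f"%s["time_s"],"pos",s["tool_pos"].round(4) if hasattr(s["tool_pos"],'round') else s["tool_pos"],"yaw",round(np.degrees(np.arctan2(*A.as_matrix()[[1,0],0])),2))
print("shift cm",(A.inv().apply(np.array([x,y,z])-s["tool_pos"])*100).round(2),"turn",(A.inv()*B).as_rotvec().round(4))
E
python3 go.py .5423 -.1676 .36 3.25
```

```text
t=0.10 pos [ 0.2837 -0.5846  0.4041] yaw 25.89
shift cm [ 41.47 -26.22   4.44] turn [-1.100e-03  2.000e-04  3.951e-01]
```

step_arm --pt "3 -2 0 0 0 0.03 1" --pt "6.5 -4 0 0 0 0.07 1" --pt "10 -6.3 0 0 0 0.1 1" --pt "13.5 -8.5 0.5 0 0 0.14 1" --pt "17 -10.7 1 0 0 0.17 1" --pt "20.5 -13 1.5 0 0 0.2 1" --pt "24 -15.2 2 0 0 0.24 1" --pt "27.5 -17.4 2.5 0 0 0.28 1" --pt "31 -19.6 3 0 0 0.31 1" --pt "34.5 -21.8 3.5 0 0 0.34 1" --pt "38 -24 4 0 0 0.37 1" --pt "41.5 -26.2 4.4 0 0 0.395 1" --force 60

```text
time_s: 1.1
tool_pos: [0.5431, -0.1662, 0.3603]
tcp_rot: [-0.0, 1.0, 0.028, -0.0]
wrist_force: [0.8, -0.4, 0.1]
opening: 0.0854
grasp_force: 0.0
```

```bash
python3 go.py .5423 -.1676 .28 3.25
python3 - <<'E'
from m import *
print(r.get_state()["q"])
c=cam("wrist"); save(c,"pics/w1.png"); z=c["z_map"]
# equidistant fisheye cloud (z along axis)
v,u=np.mgrid[:384,:512]; dx=u-c["cx"];dy=v-c["cy"];rr=np.hypot(dx,dy)+1e-9;th=rr/c["f"];t=np.tan(th)
P=np.dstack([dx/rr*t*z,dy/rr*t*z,z]); M=R.from_rotvec(np.ravel(c["rvec"])).as_matrix()
W=(P-np.ravel(c["tvec"]))@M; W[(z==0)|(th>1.4)]=np.nan
rect(height(W,.132,.142,.41,.69,-.34,-.12),"rimW")
E
```

```text
t=1.10 pos [ 0.5431 -0.1662  0.3603] yaw 3.16
shift cm [-0.09  0.13  8.03] turn [-0.0002  0.0005 -0.0016]
[-3.50364049e-01  4.16757287e-01  1.83348318e+00 -1.46435978e-05
  8.91883553e-01  1.16528054e+00]
rimW 5023 [ 545.4 -233.3] [200.7 140.6] 3.04
```

The wrist camera puts the rim centre at (545, -233), yaw 3.0°, size 200.7 x 140.6, which matches. Descending and gripping the left grip.

step_arm --pt "-0.1 0.2 2 0 0 0 1" --pt "-0.1 0.2 4 0 0 0 1" --pt "-0.1 0.2 5.5 0 0 0 1" --pt "-0.1 0.2 7 0 0 0 1" --pt "-0.1 0.2 8 0 0 0 1" --pt "-0.1 0.2 8.1 0 0 0 1" --pt "-0.1 0.2 8.1 0 0 0 0.5" --pt "-0.1 0.2 8.1 0 0 0 0.3" --pt "-0.1 0.2 8.1 0 0 0 0.1" --pt "-0.1 0.2 8.1 0 0 0 0" --pt "-0.1 0.2 8.1 0 0 0 0" --pt "-0.1 0.2 8.1 0 0 0 0" --force 70

```text
time_s: 2.15
tool_pos: [0.5417, -0.1703, 0.2802]
tcp_rot: [0.0, 1.0, 0.028, 0.0]
wrist_force: [-0.4, 6.2, 5.6]
opening: 0.0124
grasp_force: 3.9
```

step_arm --pt "0 0 0 0 0 0 0" --pt "0 0 0 0 0 0 0" --pt "0 0 0 0 0 0 0" --pt "0 0 0 0 0 0 0" --pt "0 0 -0.3 0 0 0 0" --pt "0 0 -0.8 0 0 0 0" --pt "0 0 -1.4 0 0 0 0" --pt "0 0 -2 0 0 0 0"

```text
time_s: 2.82
tool_pos: [0.5416, -0.1703, 0.3003]
tcp_rot: [-0.0, 1.0, 0.028, -0.0]
wrist_force: [0.3, -0.0, -3.3]
opening: 0.009
grasp_force: 68.2
```

The wrist carries 3.3 N, so only the upper tote is lifted. Going up to clear everything.

step_arm --pt "0 0 -0.8 0 0 0 0" --pt "0 0 -1.8 0 0 0 0" --pt "0 0 -3 0 0 0 0" --pt "0 0 -4.2 0 0 0 0" --pt "0 0 -5.5 0 0 0 0" --pt "0 0 -7 0 0 0 0" --pt "0 0 -8.5 0 0 0 0" --pt "0 0 -10 0 0 0 0" --pt "0 0 -11.5 0 0 0 0" --pt "0 0 -12.5 0 0 0 0" --pt "0 0 -13 0 0 0 0" --pt "0 0 -13 0 0 0 0"

```text
time_s: 3.82
tool_pos: [0.5418, -0.1703, 0.4311]
tcp_rot: [0.0, 1.0, 0.028, 0.001]
wrist_force: [0.2, 0.3, -3.5]
opening: 0.0088
grasp_force: 68.2
```

```bash
cat > meas.py <<'E'
from m import *
# rim rectangles: measure.py cam zlo zhi x0 x1 y0 y1
import sys
def wcloud(c):
    z=c["z_map"];v,u=np.mgrid[:384,:512]; dx=u-c["cx"];dy=v-c["cy"];rr=np.hypot(dx,dy)+1e-9;th=rr/c["f"];t=np.tan(th)
    P=np.dstack([dx/rr*t*z,dy/rr*t*z,z]); M=R.from_rotvec(np.ravel(c["rvec"])).as_matrix()
    W=(P-np.ravel(c["tvec"]))@M; W[(z==0)|(th>1.4)]=np.nan; return W
if __name__=="__main__":
    n=sys.argv[1]; c=cam(n); W=wcloud(c) if n=="wrist" else cloud(c)
    a=list(map(float,sys.argv[2:])); 
    while a: rect(height(W,*a[:6]),n); a=a[6:]
    if n=="top": save(c,"pics/top_%d.png"%(r.get_state()["time_s"]*100))
E
python3 meas.py top .082 .095 .4 .7 -.36 -.1 .195 .23 .4 .7 -.34 -.08; python3 meas.py scene .082 .095 .4 .7 -.36 -.1; python3 go.py .493 .187 .43 183.25
```

```text
top 119 [ 544.2 -172.4] [ 25.  200.7] 89.08
top 25 [ 617.  -169.4] [ 9.6 35.9] 82.51
scene 269 [ 544.2 -229.2] [205.5 135.4] 0.6
t=3.92 pos [ 0.5415 -0.1702  0.4294] yaw 3.25
shift cm [ -2.81 -35.94  -0.05] turn [-6.0000e-04 -3.0000e-04 -3.1416e+00]
```

step_arm --pt "0 -0.5 0 0 0 -0.04 0" --pt "0 -1.5 0 0 0 -0.12 0" --pt "-0.1 -2.7 0 0 0 -0.22 0" --pt "-0.2 -4 0 0 0 -0.32 0" --pt "-0.3 -5.3 0 0 0 -0.42 0" --pt "-0.4 -6.6 0 0 0 -0.52 0" --pt "-0.5 -7.9 0 0 0 -0.62 0" --pt "-0.6 -9.2 0 0 0 -0.72 0" --pt "-0.7 -10.5 0 0 0 -0.82 0" --pt "-0.8 -11.8 0 0 0 -0.92 0" --pt "-0.9 -13 0 0 0 -1.02 0" --pt "-1 -14.2 0 0 0 -1.12 0"

```text
time_s: 4.92
tool_pos: [0.5232, -0.0284, 0.4287]
tcp_rot: [-0.001, 0.83, 0.557, -0.001]
wrist_force: [0.3, 0.3, -3.2]
opening: 0.0087
grasp_force: 68.3
```

```bash
python3 go.py .493 .187 .43 183.25
```

```text
t=4.92 pos [ 0.5232 -0.0284  0.4287] yaw 67.72
shift cm [ 18.79 -10.96  -0.12] turn [-1.7000e-03 -1.5000e-03 -2.0164e+00]
```

step_arm --pt "0.9 -0.5 0 0 0 -0.1 0" --pt "1.8 -1.1 0 0 0 -0.2 0" --pt "2.7 -1.6 0 0 0 -0.3 0" --pt "3.6 -2.1 0 0 0 -0.4 0" --pt "4.5 -2.6 0 0 0 -0.5 0" --pt "5.4 -3.2 0 0 0 -0.6 0" --pt "6.3 -3.7 0 0 0 -0.7 0" --pt "7.2 -4.2 0 0 0 -0.8 0" --pt "8.1 -4.7 0 0 0 -0.9 0" --pt "9 -5.3 0 0 0 -1 0" --pt "9.9 -5.8 0 0 0 -1.1 0" --pt "10.8 -6.3 0 0 0 -1.2 0"

```text
time_s: 5.92
tool_pos: [0.5065, 0.0953, 0.4287]
tcp_rot: [-0.001, 0.371, 0.929, -0.001]
wrist_force: [0.5, 0.6, -4.0]
opening: 0.0088
grasp_force: 68.3
```

```bash
python3 go.py .493 .187 .43 183.25
```

```text
t=5.92 pos [0.5065 0.0953 0.4287] yaw 136.47
shift cm [ 7.29  5.72 -0.13] turn [-0.001  -0.0017 -0.8165]
```

step_arm --pt "0.8 0.6 0 0 0 -0.1 0" --pt "1.6 1.3 0 0 0 -0.2 0" --pt "2.5 1.9 0 0 0 -0.3 0" --pt "3.3 2.6 0 0 0 -0.4 0" --pt "4.2 3.3 0 0 0 -0.5 0" --pt "5 3.9 0 0 0 -0.6 0" --pt "5.9 4.6 0 0 0 -0.7 0" --pt "6.7 5.2 0 0 0 -0.77 0" --pt "7.1 5.5 0 0 0 -0.81 0" --pt "7.2 5.6 0 0 0 -0.82 0" --pt "7.2 5.6 0 0 0 -0.82 0" --pt "7.2 5.6 0 0 0 -0.82 0"

```text
time_s: 6.92
tool_pos: [0.4937, 0.1848, 0.4292]
tcp_rot: [-0.0, -0.027, 1.0, -0.0]
wrist_force: [0.2, -0.9, -3.9]
opening: 0.009
grasp_force: 68.3
```

```bash
python3 go.py .493 .187 .234 183.25
python3 - <<'E'
from meas import *
c=cam("top");W=cloud(c); save(c,"pics/top2.png",s=1.5)
rect(height(W,.082,.096,.4,.7,-.36,-.1),"low T")
for W,n in((W,"T"),(cloud(cam("scene")),"S")):
    p=W[(W[...,0]>.36)&(W[...,0]<.62)&(W[...,1]>.17)&(W[...,1]<.36)&(W[...,2]>.2)&(W[...,2]<.31)]
    for z in np.arange(.26,.3,.01):
        q=p[(p[:,2]>=z)&(p[:,2]<z+.01)]; print(n,round(z,3),len(q),q.min(0).round(3) if len(q) else "",q.max(0).round(3) if len(q) else "")
E
```

```text
t=6.92 pos [0.4937 0.1848 0.4292] yaw -176.91
shift cm [ 0.04  0.23 19.52] turn [-0.0004 -0.0009 -0.0028]
low T 327 [ 547.3 -232.2] [201.7 141.5] 3.38
T 0.26 32 [0.39  0.176 0.261] [0.554 0.317 0.27 ]
T 0.27 57 [0.389 0.175 0.27 ] [0.559 0.319 0.279]
T 0.28 153 [0.39 0.18 0.28] [0.578 0.32  0.29 ]
T 0.29 3 [0.39  0.286 0.291] [0.471 0.315 0.292]
S 0.26 242 [0.385 0.18  0.26 ] [0.593 0.319 0.27 ]
S 0.27 280 [0.39  0.172 0.27 ] [0.593 0.319 0.28 ]
S 0.28 523 [0.387 0.17  0.28 ] [0.593 0.319 0.29 ]
S 0.29 38 [0.395 0.174 0.29 ] [0.591 0.317 0.299]
```

The lower tote measures (547, -232), so it didn't move. The held tote is level over the sheet. Lowering.

step_arm --pt "0 0.2 1 0 0 0 0" --pt "0 0.2 3 0 0 0 0" --pt "0 0.2 5 0 0 0 0" --pt "0 0.2 7 0 0 0 0" --pt "0 0.2 9 0 0 0 0" --pt "0 0.2 11 0 0 0 0" --pt "0 0.2 13 0 0 0 0" --pt "0 0.2 15 0 0 0 0" --pt "0 0.2 16.5 0 0 0 0" --pt "0 0.2 17.5 0 0 0 0" --pt "0 0.2 18.2 0 0 0 0" --pt "0 0.2 18.4 0 0 0 0"

```text
time_s: 8.02
tool_pos: [0.4934, 0.1869, 0.2447]
tcp_rot: [-0.001, -0.027, 1.0, -0.0]
wrist_force: [0.6, 0.5, -2.7]
opening: 0.0091
grasp_force: 68.4
```

step_arm --pt "0 0 0.3 0 0 0 0" --pt "0 0 0.5 0 0 0 0" --pt "0 0 0.7 0 0 0 0" --pt "0 0 0.8 0 0 0 0" --pt "0 0 0.9 0 0 0 0" --pt "0 0 0.9 0 0 0 0"

```text
time_s: 8.52
tool_pos: [0.4937, 0.1871, 0.2369]
tcp_rot: [0.0, -0.028, 1.0, 0.0]
wrist_force: [-0.7, 0.8, -3.4]
opening: 0.009
grasp_force: 68.4
```

step_arm --pt "0 0 0.1 0 0 0 0" --pt "0 0 0.2 0 0 0 0" --pt "0 0 0.2 0 0 0 0"

```text
time_s: 8.77
tool_pos: [0.4937, 0.1871, 0.2363]
tcp_rot: [0.0, -0.028, 1.0, 0.0]
wrist_force: [-8.6, -3.5, 30.6]
opening: 0.0088
grasp_force: 73.7
```

step_arm --pt "0 0 -0.15 0 0 0 0" --pt "0 0 -0.15 0 0 0 0.2" --pt "0 0 -0.15 0 0 0 0.4" --pt "0 0 -0.15 0 0 0 0.6" --pt "0 0 -0.15 0 0 0 0.6" --pt "0 0 -0.15 0 0 0 0.6" --pt "0 0 -0.15 0 0 0 0.6" --pt "0 0 -1.5 0 0 0 0.6" --pt "0 0 -3.5 0 0 0 0.7" --pt "0 0 -6 0 0 0 1" --pt "0 0 -9 0 0 0 1" --pt "0 0 -12 0 0 0 1"

```text
time_s: 9.77
tool_pos: [0.4933, 0.187, 0.3556]
tcp_rot: [-0.001, -0.028, 1.0, -0.0]
wrist_force: [1.1, 0.2, 0.4]
opening: 0.0855
grasp_force: 0.0
```

```bash
python3 meas.py wrist .088 .1 .36 .64 .13 .38;python3 meas.py scene .0880 .1 .36 .64 .13 .38; python3 meas.py top .088 .1 .36 .64 .13 .38; python3 go.py .579 -.005 .33 4.4
```

```text
wrist 3783 [491.  251.6] [200.2 141.4] 3.47
scene 390 [489.9 250.1] [202.1 140.2] 3.27
top 82 [451.9 312.9] [127.8  26.1] 14.11
t=9.92 pos [0.4942 0.1873 0.3569] yaw -176.83
shift cm [ -7.39 -19.67   2.7 ] turn [ 6.50e-03 -1.60e-03  3.12e+00]
```

The tote is upright on the sheet at (491, 251). Next the stapler, with the tool at yaw 184.4° (the same grasp).

```bash
python3 go.py .579 -.005 .33 184.4
```

```text
t=9.92 pos [0.4942 0.1873 0.3569] yaw -176.83
shift cm [ -7.39 -19.67   2.7 ] turn [ 0.001   0.0041 -0.0215]
```

step_arm --pt "-0.5 -1.5 -0.1 0 0 -0.01 1" --pt "-1.2 -3.5 0 0 0 -0.02 1" --pt "-2.1 -6 0 0 0 -0.02 1" --pt "-3.2 -9 0 0 0 -0.02 1" --pt "-4.3 -12 0.5 0 0 -0.02 1" --pt "-5.4 -15 1 0 0 -0.02 1" --pt "-6.5 -17.5 2 0 0 -0.02 1" --pt "-7.2 -19 2.5 0 0 -0.02 1" --pt "-7.4 -19.7 2.7 0 0 -0.02 1" --pt "-7.4 -19.7 2.7 0 0 -0.02 1"

```text
time_s: 10.75
tool_pos: [0.5783, -0.0067, 0.3261]
tcp_rot: [-0.001, -0.037, 0.999, 0.0]
wrist_force: [-0.2, 1.0, 0.5]
opening: 0.0849
grasp_force: 0.0
```

```bash
python3 meas.py wrist .052 .064 .49 .67 -.08 .07; python3 go.py .579 -.005 .2077 184.4
```

```text
wrist 4975 [577.3  -6. ] [127.9  30.4] 4.21
t=10.80 pos [ 0.5779 -0.0057  0.3267] yaw -175.76
shift cm [-0.14  0.06 11.9 ] turn [ 0.0004 -0.002  -0.0028]
```

step_arm --pt "0 0 2 0 0 0 1" --pt "0 0 5 0 0 0 1" --pt "0 0 8 0 0 0 1" --pt "0 0 10 0 0 0 1" --pt "0 0 11.3 0 0 0 1" --pt "0 0 11.9 0 0 0 0.7" --pt "0 0 11.9 0 0 0 0.5" --pt "0 0 11.9 0 0 0 0.3" --pt "0 0 11.9 0 0 0 0.1" --pt "0 0 11.9 0 0 0 0" --pt "0 0 11.9 0 0 0 0" --pt "0 0 11.9 0 0 0 0" --force 50

```text
time_s: 11.8
tool_pos: [0.5787, -0.0053, 0.2101]
tcp_rot: [0.001, -0.038, 0.999, -0.0]
wrist_force: [-1.7, 2.7, 6.3]
opening: 0.0292
grasp_force: 49.3
```

step_arm --pt "0 0 0 0 0 0 0" --pt "0 0 0 0 0 0 0" --pt "0 0 -0.5 0 0 0 0" --pt "0 0 -1.2 0 0 0 0" --pt "0 0 -2.2 0 0 0 0" --pt "0 0 -4 0 0 0 0" --pt "0 0 -6 0 0 0 0" --pt "0 0 -8 0 0 0 0" --pt "0 0 -10 0 0 0 0" --pt "0 0 -11.5 0 0 0 0" --pt "0 0 -12 0 0 0 0" --pt "0 0 -12 0 0 0 0"

```text
time_s: 12.8
tool_pos: [0.5787, -0.0056, 0.3307]
tcp_rot: [0.002, -0.038, 0.999, -0.0]
wrist_force: [0.6, -0.2, -1.8]
opening: 0.0289
grasp_force: 49.8
```

```bash
python3 go.py .5455 -.2325 .33 183.25;python3 - <<'E'
from meas import *
for n in("top","scene"):
    c=cam(n);W=cloud(c); rect(height(W,.082,.096,.4,.7,-.36,-.1),"low "+n); rect(height(W,.165,.182,.49,.67,-.09,.07),"st "+n); save(c,f"pics/{n}3.png",s=1.5)
E
```

```text
t=12.80 pos [ 0.5787 -0.0056  0.3307] yaw -175.69
shift cm [  5.02 -22.38   0.07] turn [-0.0004  0.0031  0.0184]
low top 109 [ 573.9 -285.8] [152.9  28.5] 5.99
st top 0 [0. 0.] [0. 0.] 0.0
low scene 284 [ 544.5 -234.3] [200.3 143.3] 2.92
st scene 283 [577.8  -4. ] [ 52.3 129.1] 81.23
```

step_arm --pt "0.2 -1 -0.5 0 0 0 0" --pt "0.6 -3 -1 0 0 0 0" --pt "1.2 -5.5 -1.2 0 0 0.01 0" --pt "1.8 -8 -1.2 0 0 0.01 0" --pt "2.4 -10.5 -1.2 0 0 0.01 0" --pt "3 -13 -1.2 0 0 0.02 0" --pt "3.6 -15.5 -1.2 0 0 0.02 0" --pt "4.2 -18 -1.2 0 0 0.02 0" --pt "4.7 -20.3 -1.2 0 0 0.02 0" --pt "4.9 -21.7 -1 0 0 0.02 0" --pt "5 -22.4 -0.8 0 0 0.02 0" --pt "5 -22.4 -0.8 0 0 0.02 0"

```text
time_s: 13.9
tool_pos: [0.5449, -0.2338, 0.3357]
tcp_rot: [-0.001, -0.027, 1.0, 0.0]
wrist_force: [1.2, -0.2, -1.1]
opening: 0.0293
grasp_force: 49.8
```

```bash
python3 meas.py wrist .085 .095 .4 .7 -.36 -.1; python3 go.py .5455 -.2325 .2145 183.25
```

```text
wrist 4298 [ 522.2 -234.6] [153.2 140.4] 2.97
t=13.95 pos [ 0.5451 -0.2328  0.3359] yaw -176.9
shift cm [-5.000e-02  1.000e-02  1.214e+01] turn [ 0.0009 -0.0012 -0.0025]
```

step_arm --pt "0 0.1 1.5 0 0 0 0" --pt "0 0.1 3.5 0 0 0 0" --pt "0 0.1 5.5 0 0 0 0" --pt "0 0.1 7.5 0 0 0 0" --pt "0 0.1 9 0 0 0 0" --pt "0 0.1 10.2 0 0 0 0" --pt "0 0.1 11 0 0 0 0" --pt "0 0.1 11.5 0 0 0 0" --pt "0 0.1 11.8 0 0 0 0" --pt "0 0.1 12 0 0 0 0" --pt "0 0.1 12 0 0 0 0"

```text
time_s: 14.87
tool_pos: [0.5455, -0.2316, 0.2169]
tcp_rot: [0.0, -0.028, 1.0, -0.0]
wrist_force: [-0.4, 1.2, -3.0]
opening: 0.0291
grasp_force: 49.9
```

step_arm --pt "0 0 0.1 0 0 0 0" --pt "0 0 0.2 0 0 0 0" --pt "0 0 0.25 0 0 0 0" --pt "0 0 0.25 0 0 0 0"

```text
time_s: 15.2
tool_pos: [0.5453, -0.2317, 0.2144]
tcp_rot: [0.0, -0.028, 1.0, -0.0]
wrist_force: [0.1, -0.6, -2.4]
opening: 0.0288
grasp_force: 49.9
```

step_arm --pt "0 0 0.05 0 0 0 0" --pt "0 0 0.1 0 0 0 0" --pt "0 0 0.1 0 0 0 0"

```text
time_s: 15.45
tool_pos: [0.5453, -0.2316, 0.214]
tcp_rot: [0.0, -0.028, 1.0, -0.0]
wrist_force: [-4.5, 2.4, 12.3]
opening: 0.0291
grasp_force: 51.6
```

step_arm --pt "0 0 -0.05 0 0 0 0.4" --pt "0 0 -0.05 0 0 0 0.5" --pt "0 0 -0.05 0 0 0 0.55" --pt "0 0 -0.05 0 0 0 0.55" --pt "0 0 -0.05 0 0 0 0.55" --pt "0 0 -0.05 0 0 0 0.55" --pt "0 0 -1 0 0 0 0.55" --pt "0 0 -3 0 0 0 0.55" --pt "0 0 -6 0 0 0 0.55" --pt "0 0 -9 0 0 0 1" --pt "0 0 -12 0 0 0 1" --pt "0 0 -14 0 0 0 1"

```text
time_s: 16.45
tool_pos: [0.5455, -0.2317, 0.3568]
tcp_rot: [0.001, -0.028, 1.0, -0.001]
wrist_force: [0.9, 0.4, -0.5]
opening: 0.0807
grasp_force: 0.0
```

```bash
python3 meas.py wrist .085 .095 .4 .7 -.36 -.1 .055 .068 .46 .63 -.26 -.2; python3 go.py .4945 .187 .36 183.4;python3 - <<'E'
from meas import *
c=cam("wrist"); save(c,"pics/w4.png",s=1.5)
E
```

```text
wrist 4366 [ 545.5 -233.4] [199.9 140.8] 3.07
wrist 4138 [ 544.1 -232.4] [127.3  30.3] 3.11
t=16.50 pos [ 0.5463 -0.2321  0.3598] yaw -176.83
shift cm [ 2.86 42.13 -0.18] turn [-0.0033  0.0059 -0.004 ]
```

View pics/w4.png

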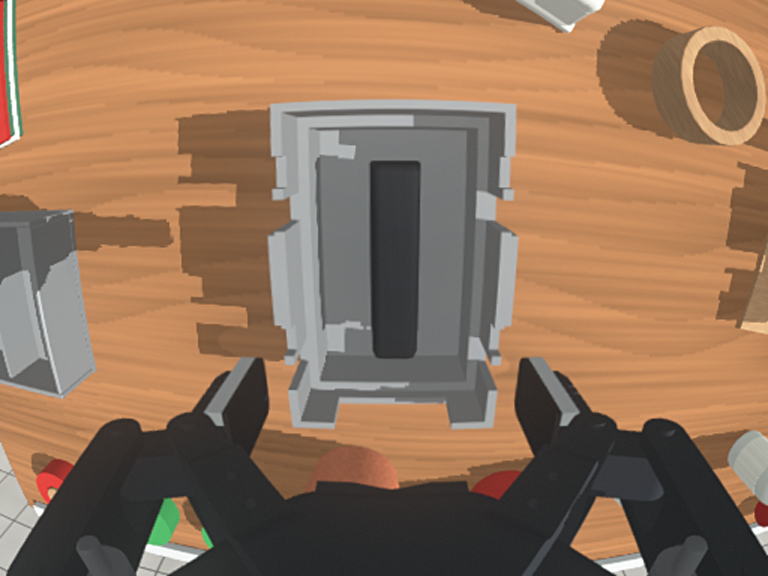

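The stapler stands in the lower tote: black at (395,258) inside the grey rim, with the front cut-out at (395,410) toward +x. The rim is unmoved at (545.5, -233.4). Back to the upper tote.

step_arm --pt "0.1 2 0 0 0 0 1" --pt "0.3 5 0 0 0 0 1" --pt "0.6 9 0 0 0 0 1" --pt "0.9 13 0 0 0 0 1" --pt "1.2 17 0 0 0 0 1" --pt "1.5 21 0 0 0 0 1" --pt "1.8 25 0 0 0 0 1" --pt "2.1 29 0 0 0 0 1" --pt "2.4 33 0 0 0 0 1" --pt "2.7 37 0 0 0 0 1" --pt "2.8 40.5 0 0 0 0 1" --pt "2.8 42 0 0 0 0 1"

```text
time_s: 17.55
tool_pos: [0.4931, 0.1897, 0.3532]
tcp_rot: [-0.0, -0.029, 1.0, 0.0]
wrist_force: [-0.9, -0.4, 0.4]
opening: 0.0857
grasp_force: 0.0
```

```bash
python3 go.py .4937 .1871 .2367 183.2;  python3 meas.py wrist .088 .1 .36 .64 .13 .38
```

```text
t=17.55 pos [0.4931 0.1897 0.3532] yaw -176.72
shift cm [-0.05 -0.27 11.65] turn [ 0.0006 -0.0003  0.0014]
wrist 3943 [491.5 251.1] [200.9 141. ] 3.63
```

step_arm --pt "0 -0.2 3 0 0 0 1" --pt "0 -0.2 6 0 0 0 1" --pt "0 -0.2 8.5 0 0 0 1" --pt "0 -0.2 10.5 0 0 0 1" --pt "0 -0.2 11.3 0 0 0 1" --pt "0 -0.2 11.5 0 0 0 0.7" --pt "0 -0.2 11.5 0 0 0 0.4" --pt "0 -0.2 11.5 0 0 0 0.2" --pt "0 -0.2 11.5 0 0 0 0.1" --pt "0 -0.2 11.5 0 0 0 0" --pt "0 -0.2 11.5 0 0 0 0" --pt "0 -0.2 11.5 0 0 0 0" --force 70

```text
time_s: 18.6
tool_pos: [0.4947, 0.1845, 0.2392]
tcp_rot: [0.001, -0.027, 1.0, 0.0]
wrist_force: [-0.7, 3.8, 9.8]
opening: 0.0093
grasp_force: 68.5
```

step_arm --pt "0 0 0 0 0 0 0" --pt "0 0 0 0 0 0 0" --pt "0 0 0 0 0 0 0" --pt "0 0 0 0 0 0 0"

```text
time_s: 18.93
tool_pos: [0.4947, 0.1846, 0.2392]
tcp_rot: [0.001, -0.028, 1.0, 0.0]
wrist_force: [-2.4, 4.0, 10.4]
opening: 0.0088
grasp_force: 68.5
```

```bash
python3 go.py .4937 .1871 .2367 183.2;  python3 meas.py wrist .08 .105 .36 .64 .13 .38; python3 meas.py scene .088 .1 .36 .64 .13 .38
```

```text
t=18.93 pos [0.4947 0.1846 0.2392] yaw -176.84
shift cm [0.09 0.26 0.25] turn [ 0.0008  0.0018 -0.0007]
wrist 12346 [470.8 241.9] [158.4 154.6] 3.0
scene 381 [490.6 242.4] [201.7 150.7] 3.35
```

step_arm --pt "0 0 -0.3 0 0 0 0" --pt "0 0 -0.8 0 0 0 0" --pt "0 0 -1.6 0 0 0 0" --pt "0 0 -2.8 0 0 0 0" --pt "0 0 -4.3 0 0 0 0" --pt "0 0 -6 0 0 0 0" --pt "0 0 -8 0 0 0 0" --pt "0 0 -10 0 0 0 0" --pt "0 0 -12 0 0 0 0" --pt "0 0 -13.5 0 0 0 0" --pt "0 0 -14 0 0 0 0" --pt "0 0 -14 0 0 0 0"

```text
time_s: 20.03
tool_pos: [0.4944, 0.1842, 0.3797]
tcp_rot: [0.001, -0.028, 1.0, 0.0]
wrist_force: [1.0, -0.1, -3.4]
opening: 0.0091
grasp_force: 68.3
```

```bash
python3 go.py .549 -.2977 .38 183.07
```

```text
t=20.03 pos [0.4944 0.1842 0.3797] yaw -176.84
shift cm [ -2.79 -48.42  -0.05] turn [0.0005 0.0024 0.0016]
```

step_arm --pt "0 -0.5 0 0 0 0 0" --pt "-0.1 -1.5 0 0 0 0 0" --pt "-0.2 -3 0 0 0 0 0" --pt "-0.3 -5 0 0 0 0 0" --pt "-0.4 -7.2 0 0 0 0 0" --pt "-0.5 -9.6 0 0 0 0 0" --pt "-0.7 -12 0 0 0 0 0" --pt "-0.8 -14.4 0 0 0 0 0" --pt "-1 -16.8 0 0 0 0 0" --pt "-1.1 -19.2 0 0 0 0 0" --pt "-1.2 -21.6 0 0 0 0 0" --pt "-1.4 -24 0 0 0 0 0"

```text
time_s: 21.03
tool_pos: [0.5208, -0.0567, 0.377]
tcp_rot: [-0.001, -0.027, 1.0, 0.0]
wrist_force: [0.1, 0.4, -4.1]
opening: 0.0087
grasp_force: 68.3
```

step_arm --pt "-0.1 -2.4 0 0 0 0 0" --pt "-0.3 -4.8 0 0 0 0 0" --pt "-0.4 -7.2 0 0 0 0 0" --pt "-0.5 -9.6 0 0 0 0 0" --pt "-0.7 -12 0 0 0 0 0" --pt "-0.8 -14.4 0 0 0 0 0" --pt "-1 -16.8 0 0 0 0 0" --pt "-1.1 -19.2 0 0 0 0 0" --pt "-1.2 -21.2 0 0 0 0 0" --pt "-1.3 -22.8 0 0 0 0 0" --pt "-1.4 -23.8 0 0 0 0 0" --pt "-1.4 -24.2 0 0 0 0 0"

```text
time_s: 22.03
tool_pos: [0.5486, -0.2971, 0.3775]
tcp_rot: [-0.0, -0.027, 1.0, 0.0]
wrist_force: [-0.1, -0.1, -3.9]
opening: 0.0087
grasp_force: 68.4
```

```bash
cat > held.py <<'E'
from meas import *
def pose(W,zr,nm,far):  # robust rim pose: points near height zr; ignores the gripped side
    m=(abs(W[...,2]-zr)<.006)&(abs(W[...,0]-.547)<.13)&(abs(W[...,1]+.233)<.1); p=W[m]
    if far: p=p[p[:,1]>-.25]
    A=np.c_[p[:,:2],np.ones(len(p))]; k=np.linalg.lstsq(A,p[:,2],rcond=None)[0]
    rect(p[:,:2],nm); print("   z",np.median(p[:,2]).round(4),"slopes",k[:2].round(3))
if __name__=="__main__":
    s=r.get_state(); zr=s["tool_pos"][2]-.1425; print(s["tool_pos"],zr)
    for n in("wrist","top","scene"):
        c=cam(n); W=wcloud(c) if n=="wrist" else cloud(c); save(c,"pics/%s_%d.png"%(n,s["time_s"]*100),s=1.5)
        pose(W,zr,n,True)
E
python3 held.py; python3 go.py .549 -.2977 .38 183.07
```

```text
[ 0.5486036  -0.29710501  0.37745318] 0.23495318124300577
wrist 2433 [ 517.4 -174.6] [156.   24.4] 11.75
   z 0.2332 slopes [-0.002  0.029]
top 75 [ 642. -202.] [28.5 93.7] 18.45
   z 0.2325 slopes [-0.042 -0.003]
scene 207 [ 542.8 -204.7] [204.8  89.2] 0.29
   z 0.2335 slopes [-0.004 -0.008]
t=22.18 pos [ 0.5486 -0.2951  0.3778] yaw -176.85
shift cm [-0.03 -0.26 -0.22] turn [ 0.0007 -0.0007  0.0015]
```

Run:
```python
import cv2,glob
w=cv2.imread(glob.glob("pics/wrist_22*.png")[0]); s=cv2.imread(glob.glob("pics/scene_22*.png")[0])[130:330,150:350]
s=cv2.resize(s,(576,576),interpolation=cv2.INTER_CUBIC)
o=cv2.hconcat([cv2.resize(w,(420,315)),cv2.resize(s,(315,315))]); cv2.imwrite("pics/cmp.png",o)
```

```text
(no output)
```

View pics/cmp.png

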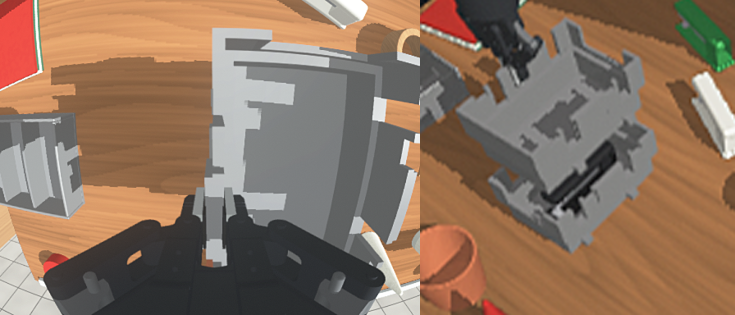

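Left: wrist view, the held tote with its cut front at (240,40) toward -x. Right: scene view, the held tote over the lower one with the black stapler at (580,175). Measuring the held rim more carefully.

```bash
cat > held2.py <<'E'
from meas import *
s=r.get_state(); print(s["tool_pos"].round(4))
zr=s["tool_pos"][2]-.1437; th=np.radians(183.1); C=np.array([.5455,-.2334])
Rm=np.array([[np.cos(th),-np.sin(th)],[np.sin(th),np.cos(th)]])
for n in("wrist","scene","top"):
    c=cam(n); W=(wcloud(c) if n=="wrist" else cloud(c)).reshape(-1,3); W=W[abs(W[:,2]-zr)<.012]
    p=(W[:,:2]-C)@Rm; k=(abs(p)<[.115,.085]).all(1)&~((abs(p[:,0])<.06)&(p[:,1]>.02)); p=p[k]*1000; z=W[k][:,2]*1000
    print(n,len(p))
    def rep(nm,m):
        if m.sum()>8:
            q=p[m]; print("  ",nm,m.sum(),"x",np.percentile(q[:,0],[1,50,99]).round(1),"y",np.percentile(q[:,1],[1,50,99]).round(1),"z",np.percentile(z[m],[50,90]).round(1))
    rep("front",(p[:,0]>88)&(abs(p[:,1])<58)); rep("back",(p[:,0]<-88)&(abs(p[:,1])<58))
    for a,b in((60,95),(-95,-60)):
        m=(p[:,0]>a)&(p[:,0]<b); rep(f"left {a}",m&(p[:,1]>54)); rep(f"right {a}",m&(p[:,1]<-54))
    rep("right mid",(abs(p[:,0])<27)&(p[:,1]<-54))
E
python3 held2.py
```

```text
[ 0.5486 -0.2951  0.3778]
wrist 6485
   front 1531 x [ 93.8  97.  100.4] y [-57.2  41.7  57.9] z [233.8 234.9]
   left 60 1002 x [71.6 82.7 94.6] y [57.5 60.6 63.6] z [234.1 234.9]
   right 60 657 x [71.7 82.8 94.6] y [-64.  -62.4 -61.1] z [228.3 232.9]
   right mid 2082 x [-26.1   2.3  26.6] y [-72.3 -63.1 -61.4] z [232.8 234.6]
scene 474
   front 42 x [ 93.3  97.9 102.8] y [-56.7  39.1  57.5] z [231.1 235.3]
   back 112 x [-99.2 -97.3 -91.8] y [-55.6  -2.7  57.1] z [232.6 235.4]
   left 60 31 x [72.  83.1 94.4] y [56.  58.7 65. ] z [231.3 234.7]
   right 60 33 x [72.  80.8 93.6] y [-70.3 -66.5 -61.8] z [230.8 235.6]
   left -95 42 x [-94.6 -79.1 -60.9] y [55.8 58.4 64.7] z [230.9 234.9]
   right -95 45 x [-94.6 -80.2 -61.3] y [-69.9 -67.  -59.1] z [230.8 236.1]
   right mid 97 x [-26.8  -2.5  26.8] y [-73.6 -70.6 -61.9] z [232.6 236.3]
top 171
   back 104 x [-102.9  -98.2  -91.8] y [-57.    1.6  57.3] z [231.9 235.5]
   left -95 28 x [-94.3 -81.8 -62.3] y [54.7 56.9 61.5] z [231.  234.9]
   right -95 26 x [-93.4 -80.1 -61.3] y [-71.  -68.2 -64.2] z [230.3 235.4]
```

The held tote is off only by about 2.3 mm in world y, with x within 0.5 mm. I'll correct it and lower to just above the rim.

step_arm --pt "0 -0.1 0 0 0 0 0" --pt "0 -0.25 0.3 0 0 0 0" --pt "0 -0.25 1 0 0 0 0" --pt "0 -0.25 2 0 0 0 0" --pt "0 -0.25 3 0 0 0 0" --pt "0 -0.25 3.8 0 0 0 0" --pt "0 -0.25 4.4 0 0 0 0" --pt "0 -0.25 4.7 0 0 0 0" --pt "0 -0.25 4.7 0 0 0 0" --pt "0 -0.25 4.7 0 0 0 0"

```text
time_s: 23.17
tool_pos: [0.549, -0.2981, 0.3311]
tcp_rot: [-0.0, -0.028, 1.0, 0.0]
wrist_force: [1.0, -0.8, -2.5]
opening: 0.009
grasp_force: 68.3
```

```bash
sleep 0; python3 held2.py; python3 go.py .5487 -.2977 .3148 183.07
```

```text
[ 0.549  -0.2981  0.3311]
wrist 6463
   front 1417 x [ 94.7  96.7 100.1] y [-57.4  42.5  57.6] z [187.  188.2]
   left 60 1063 x [71.3 83.2 95. ] y [56.3 63.6 66.7] z [187.3 188.1]
   right 60 663 x [71.4 82.8 94.9] y [-61.2 -59.4 -57.3] z [181.3 186.1]
   right mid 2071 x [-26.2   2.4  26.5] y [-69.4 -60.  -58.2] z [186.1 187.8]
scene 429
   front 38 x [ 95.1  97.3 102.6] y [-56.3 -37.8  56.7] z [185.8 189.8]
   back 104 x [-99.4 -97.8 -93.1] y [-56.5  -1.9  57.2] z [186.3 189. ]
   left 60 30 x [72.3 83.3 94.1] y [58.6 62.5 70.5] z [184.8 188.6]
   right 60 31 x [72.3 83.4 94.7] y [-65.  -62.9 -57.8] z [182.6 188.1]
   left -95 37 x [-94.1 -78.2 -61.2] y [57.7 62.7 68.9] z [183.6 188.7]
   right -95 39 x [-94.6 -82.1 -62.2] y [-65.6 -63.1 -57.4] z [185.3 188.3]
   right mid 85 x [-26.5  -0.8  26.1] y [-70.1 -66.3 -57.2] z [186.3 189. ]
top 83
   back 49 x [-103.2  -99.2  -96.5] y [-7.2 26.4 55.2] z [185.4 189.4]
   left -95 28 x [-93.5 -79.2 -61. ] y [57.6 60.8 64.6] z [183.4 189.7]
t=23.32 pos [ 0.5491 -0.2981  0.3317] yaw -176.84
shift cm [0.04 0.05 1.69] turn [-0.0005  0.0007  0.0016]
```

Centred to within 0.6 mm. Final lowering in small steps.

step_arm --pt "0 0.05 0.2 0 0 0 0" --pt "0 0.05 0.5 0 0 0 0" --pt "0 0.05 0.8 0 0 0 0" --pt "0 0.05 1 0 0 0 0" --pt "0 0.05 1.2 0 0 0 0" --pt "0 0.05 1.2 0 0 0 0"

```text
time_s: 23.82
tool_pos: [0.5488, -0.2975, 0.3186]
tcp_rot: [-0.0, -0.028, 1.0, 0.0]
wrist_force: [-0.0, 0.8, -3.8]
opening: 0.0086
grasp_force: 68.3
```

step_arm --pt "0 0 0.1 0 0 0 0" --pt "0 0 0.2 0 0 0 0" --pt "0 0 0.25 0 0 0 0" --pt "0 0 0.25 0 0 0 0"

```text
time_s: 24.15
tool_pos: [0.5489, -0.2976, 0.3166]
tcp_rot: [-0.0, -0.028, 1.0, 0.0]
wrist_force: [-0.7, -0.5, -3.7]
opening: 0.0086
grasp_force: 68.3
```

step_arm --pt "0 0 0.05 0 0 0 0" --pt "0 0 0.1 0 0 0 0" --pt "0 0 0.15 0 0 0 0" --pt "0 0 0.15 0 0 0 0"

```text
time_s: 24.48
tool_pos: [0.5489, -0.2976, 0.3153]
tcp_rot: [0.0, -0.028, 1.0, -0.0]
wrist_force: [-0.3, 1.0, -2.0]
opening: 0.009
grasp_force: 68.6
```

step_arm --pt "0 0 0.05 0 0 0 0" --pt "0 0 0.08 0 0 0 0" --pt "0 0 0.08 0 0 0 0"

```text
time_s: 24.73
tool_pos: [0.5489, -0.2976, 0.3152]
tcp_rot: [0.0, -0.028, 1.0, -0.0]
wrist_force: [-4.1, 0.2, 9.5]
opening: 0.009
grasp_force: 70.3
```

Seated at the expected height. Releasing.

step_arm --pt "0 0 -0.05 0 0 0 0.05" --pt "0 0 -0.05 0 0 0 0.2" --pt "0 0 -0.05 0 0 0 0.4" --pt "0 0 -0.05 0 0 0 0.6" --pt "0 0 -0.05 0 0 0 0.6" --pt "0 0 -0.05 0 0 0 0.6" --pt "0 0 -0.05 0 0 0 0.6" --pt "0 0 -1.5 0 0 0 0.6" --pt "0 0 -4 0 0 0 0.6" --pt "0 0 -7 0 0 0 0.6" --pt "0 0 -10 0 0 0 0.6" --pt "0 0 -12 0 0 0 0.6"

```text
time_s: 25.73
tool_pos: [0.5492, -0.2977, 0.4373]
tcp_rot: [0.001, -0.028, 1.0, -0.001]
wrist_force: [1.3, 0.4, 0.5]
opening: 0.0513
grasp_force: 0.0
```

```bash
python3 meas.py wrist .164 .176 .4 .7 -.36 -.1
python3 - <<'E'
from meas import *
c=cam("wrist");W=wcloud(c); m=(abs(W[...,2]-.17)<.012)&(abs(W[...,0]-.545)<.11)&(abs(W[...,1]+.233)<.08); p=W[m]
k=np.linalg.lstsq(np.c_[p[:,:2]-[.5455,-.2334],np.ones(len(p))],p[:,2],rcond=None)[0]; print("plane",k.round(4))
s=cam("scene"); rect(height(cloud(s),.164,.176,.4,.7,-.36,-.1),"S")
a=s["image"][90:240,100:260]; cv2.imwrite("pics/fin.png",cv2.resize(a[:,:,::-1],None,fx=3.8,fy=3.8,interpolation=cv2.INTER_CUBIC))
E
```

```text
wrist 3508 [ 545.8 -233.4] [200.9 140.9] 3.14
plane [-0.0115 -0.0179  0.1682]
S 393 [ 543.6 -235.4] [202.5 144.7] 3.48
```

View pics/fin.png

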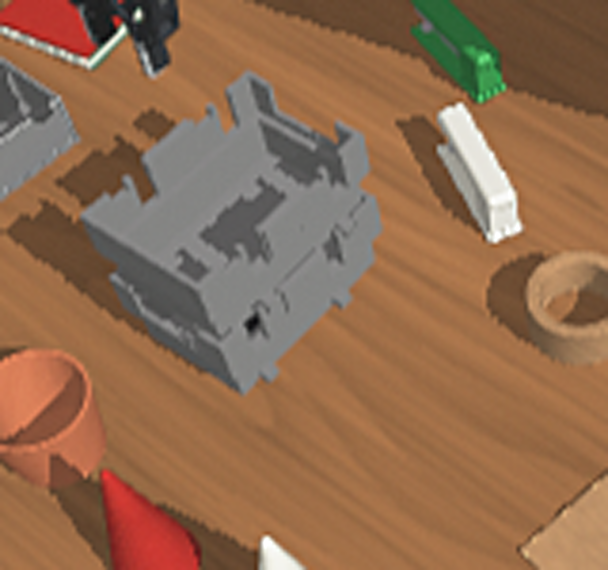

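The upper tote is stacked at (545.8, -233.4), within 0.3 mm of the lower one, with its cut front at (300,120) toward the robot. One quick level check at the rim corners, then hand in if it is flat.

Run:
```python
from meas import *
W=wcloud(cam("wrist")).reshape(-1,3); a=np.radians(3.1); Rm=np.array([[np.cos(a),-np.sin(a)],[np.sin(a),np.cos(a)]])
p=(W[:,:2]-[.5458,-.2334])@Rm; z=[]
for sx in(1,-1):
    for sy in(1,-1):
        m=(abs(p[:,0]*sx-.085)<.01)&(abs(p[:,1]*sy-.063)<.002)&(abs(W[:,2]-.17)<.02)
        z.append(np.median(W[m][:,2])*1000 if m.sum() else np.nan)
print(np.round(z,1)); z=np.array(z)
if z.min()>167.5 and np.ptp(z)<2.5: print(r.hand_in())
```

```text
[171.2 171.3 171.  171.3]
the job is handed in; nothing more can be done
None
```

The upper tote is stacked half-turned on the lower one with the stapler standing inside. It is centred to about 0.3 mm and level to about 0.3 mm at the rim corners, and the job is handed in (verdict not shown).

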